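Hang the electric screwdriver on its sprung hook

TASK

Hang the electric screwdriver back on its bench stand: stand it bit down, fully home in the dock and let go of it (the angled rest is there to change your grip on the way), then draw the sprung hook down, swing it in through the screwdriver's wire bail and let it rise again, until the screwdriver hangs free and still above the dock with the hook back at the top. Leave the tools and supplies lying about where they are.

Things in the scene. Friction and masses are not known exactly. Their poses are not given: they have to be found in the camera images.
- driver: The electric screwdriver: a straight grey housing 100 mm long and 36 x 36 mm square (stiff, grip anywhere on its flats), a short nose and bit at one end, a steel wire bail (hanging loop) at the other; 174 mm overall, about 0.36 kg. Origin on its axis at the middle of the housing; +x to the bail, +z out of the face with the start rocker, on top as it lies. It starts lying flat on the bench.
- bit_tip (a point): Tip of the driver's bit, 84 mm from the driver's origin toward -x. The nose (ring 23 mm across, then chuck and bit) is 34 mm long; the housing's square shoulder is at driver x = -50 mm.
- bail_inside (a point): Inner side of the bail's rounded crown, 84 mm from the driver's origin toward +x. The bail lies in the driver's x-z plane, wire 6 mm thick; its opening, which runs through along the driver's y, is 24 mm wide (z) and 34 mm high (from the housing's end at x = 50 mm).
- stand: The bench stand, fixed: plate 262 x 80 x 6 mm with the upright square dock at its front and a 21 mm column, 366 mm high, 140 mm behind the dock; a spring strut stands 38 mm behind the column. Origin on the bench under the dock's axis; +x from dock to column (away from the robot), z up.
- dock_mouth (a point): Centre of the dock's square opening, 72 mm above the bench: 39.5 mm wide for the 36 mm housing, sides along the stand's x and y, walls 6 mm, with a flared lip up to 82 mm high that helps it in (outside 62 mm wide).
- dock_seat (a point): Centre of the dock's inner ledge, 44 mm above the bench, on which the housing's shoulder stands when fully home; the nose then hangs free in the hole below, bit tip 10 mm over the bench, bail crown inside 178 mm. The bail's plane must lie along the stand's x (driver +z toward stand -x or +x) for the hook to enter.
- hook_lift (a joint): How far (m) the sprung carriage with the hook is drawn down the column: 0 at the top, stop at 0.095. Steady upward pull of about 6.5 to 8 N (damped), enough to lift the driver; it goes back up when let go. Drawn to the stop, the hook is at the right height to pass through the bail of a docked driver.
- hook_swing (a joint): Angle (rad) of the hook's arm about the column, light friction: 0 with the hook over the dock's axis, positive swung to the stand's +y side (robot's left), where it starts (0.45 to 0.8). The arm is 16 mm wide, its end 38 mm, 12 mm thick; it reaches 140 mm from the column axis.
- hook_seat (a point): Bottom of the hook's bend (middle of the 6 mm wire), 46 mm below the arm's middle and 140 mm from the column axis; 250 mm above the bench with the carriage at the top, 155 mm at the bottom stop. J hook 31 mm wide; its open upturned tip, 16 mm high, leads when the arm swings toward the stand's -y, so it enters the bail from the +y side.
- hook_knob (a point): Middle of the upright round black knob on top of the arm's end, straight above hook_seat: 23 mm thick, 32 mm high, from 12 to 44 mm above the arm's middle (point 30 mm above it, 76 mm above hook_seat). Pinch it from above to draw the hook down and swing it.
- angled_rest: Angled rest, fixed dark steel, 140 x 74 mm plate: holds the driver leaning back at 45 degrees, bit end low toward the robot, bail high and away, so that it can be taken again with the hand at another angle. A 24 mm wide spine carries the driver's face, two cheeks (40 mm apart) hold only its lowest 6 to 28 mm. Origin on the bench below the toe; +x the way it leans, z up.
- rest_toe (a point): Where the middle of the driver's shoulder (driver x = -50 mm) comes when it rests on the toe, 34 mm above the bench. From here the driver's axis rises at 45 degrees toward the rest's +x. The cheeks end 2 mm below the axis, so the housing's upper half stands clear.
- rest_mid (a point): Where the driver's origin comes when it lies in the rest: 50 mm up the 45 degree slope from rest_toe, on the driver's axis. The spine's surface is 18 mm below the axis, square to it, and ends 94 mm up the slope from rest_toe.
- magnifier_lamp: Bench magnifier lamp, fixed, an obstacle. In its own frame (z up, nearly in line with the world): round foot 252 mm across, 50 mm high, centred at x 58, y 335 mm; the arm leans up from the foot to an elbow at x 53, y 215 mm, 490 mm high, then runs down along x 15 to 90 mm to y -390 mm, 470 to 280 mm above the bench; head 250 mm across at x -75, y -345 mm, 230 to 310 mm high.
- solder_sucker: Bystander, leave it: desoldering pump, a tube 158 mm long and 20 mm thick, lying beyond the driver.
- insul_tape: Bystander, leave it: small black roll of tape, 62 mm across, 19 mm high.
- big_capacitor: Bystander, leave it: upright blue capacitor, 30 mm across, 44 mm high.

How it is judged (in metres and radians):
On the way, in this order (a step that is already met when the one before it is completed fails the run):
1. the driver stands bit down, upright and fully home in the dock, and has been let go (horizontal distance between bit_tip and dock_seat below 0.007 m and z of bit_tip in the frame of stand below 0.015 m and angle between driver's own x axis and vertical below 0.12 rad and contact force between the fingers and driver below 0.2 N), for 0.2 s.
2. the hook has been drawn down and its bend is inside the bail of the docked driver (z of bit_tip in the frame of stand below 0.02 m and value of joint hook_lift above 0.06 m and horizontal distance between hook_seat and bail_inside below 0.01 m and x of hook_seat in the frame of driver between 0.05 and 0.084 m), for 0.1 s.
At the end, for the whole second after the job is handed in: The driver hangs by its bail in the bend of the hook (within 10 mm), upright within 0.2 rad and nearly still (under 0.05 m/s, 0.6 rad/s), the carriage back within 12 mm of its top and the bit tip at least 75 mm above the bench, clear over the dock (value of joint hook_lift below 0.012 m and distance between hook_seat and bail_inside below 0.01 m and x of hook_seat in the frame of driver below 0.086 m and z of bit_tip in the frame of stand above 0.075 m and angle between driver's own x axis and vertical below 0.2 rad and linear speed of driver below 0.05 m/s and angular speed of driver below 0.6 rad/s); the robot touches nothing.
It fails at once if one of the tools or supplies lying about is pushed away (30 mm) (distance of any of solder_sucker, insul_tape, big_capacitor from where it was at the start of the episode above 0.03 m).
It also fails if it takes over 72 s, if anything falls off the work surface, if the arm or the gripper's body presses on something with over 40 N, if the wrist force passes 120 N, or if a joint passes its speed limit or range.

ROBOT

A 6-joint arm with a two-finger parallel gripper is mounted at the origin on a cart in front of the work surface, level with it; the furniture and walls round the work are solid. World frame = base frame: x ahead of the robot, y to its left, z up, the work surface at z = 0. Lengths are in m, angles in degrees, forces in N, time in s.
With the tool pointing down it reaches from about 0.375 to 0.75 m from the base axis. Payload 9 kg.
Tool frame: the origin (TCP) lies where the fingers leave the gripper's body, on its centre line; the fingertips stand 73 mm ahead of it and the grasp point (between the pads) lies 54 mm ahead of it (robot.tip_reach is the distance from the TCP to the fingertips, in m); z points along the fingers, y is the line along which they close (so a half turn about z gives the same grasp; the last joint's range is limited). The gripper opens to 85 mm and grips with 20 to 120 N. Pads are 22 mm wide; open, the fingers measure 114 mm over their backs; the gripper's body (76 mm by 85 mm) begins 54 mm behind the grasp point. The pads swing forward as they close: fully open they stand 13 mm farther back than shut.
Start: joints at [-88.505, 5.964, 5.575, 89.605, 0, 77.527], TCP at [0.145, -0.582, 0.304] pointing down, gripper open.
Joint ranges: [-171.21, 171.21], [-48.23, 106.86], [-62.78, 66.21], [-105.2, 120.99], [-86.42, 89.51], [-180, 180]. Speed limits (degrees/s): [127.2, 127.2, 147.25, 180, 180, 180].

INTERFACE

Orientations are given as [roll, pitch, yaw] about the fixed x, y, z axes, in that order (R = Rz(yaw) Ry(pitch) Rx(roll)).
In Python, from plant import robot gives the robot as it stands. Calls block until the motion is done:
- robot.move_pose(position, orientation): joint-space move of the TCP to a pose.
- robot.line_to(position, vel=0.15, rotation=None, guard=None): straight line of the TCP; rotation=None keeps the orientation; vel is the mean speed in m/s. With guard (N) it stops when the force on the tool has changed by that much, and returns True; else False.
- robot.goto_joints(angles): joint-space move.
- robot.set_gripper(opening): finger opening in m; the grip force is fixed at half the most; returns when the fingers have stopped.
- robot.pause(seconds).
- robot.ik(position, orientation): joint angles nearest the present ones, or None.
- robot.observe(): the state.
- robot.grab_frame(name): name is "scene" or "top" or "wrist"; returns the picture (480x640x3 uint8, blue, green, red); there is no depth.
- robot.get_calibration(name): a dict with "vertical_fov" (degrees; the focal length in pixels is half the picture's height over the tangent of half this angle, whatever the lens; pixels are square), "cx", "cy" (the principal point, pixels), "rvec" (rotation vector, rad) and "tvec" (3), from world to camera coordinates, as OpenCV has them. Camera axes: x right, y down, z forward; pixel columns grow to the right and rows downward; lengths in m; the calibration is good to about 2 mm. The wrist camera is an equidistant fisheye: a pixel r from the principal point sees the ray r / f radians off the axis. A picture is of the moment at which its call begins: read the wrist's pose just before it. get_calibration takes no time and is no camera call; for the wrist camera it gives the pose at the moment of the call.
A pose or a line that the arm cannot do raises robot.IKError and nothing moves.
- robot.job_done(): hands the job in; it is judged then, once.
The state is a dict: "time": time; "q": joint angles; "qvel": joint speeds; "joint_torque": joint torques, N m; "tool_pos": TCP position; "tcp_rot": TCP orientation; "ft_force": force on the tool from outside, world axes, zero at the start; "torque": the same for the moment, N m; "gripper_width": finger opening in m; "gripper_force": force on a finger pad.
Only numpy, scipy, OpenCV 4.12 (cv2) and the standard library are available. Lean on these libraries where they do the work, as an engineer would, in place of code of your own. Each camera call takes 0.05 s, during which the arm holds its last target. There are 200 camera calls.

## Working session

There is one attempt and no reset: what is moved stays moved. The work goes in short steps, each a Python script; the robot and the scene stay as the last script left them, time stands still between calls to the robot, and variables do not carry over. Pictures are saved under pics/ and viewed, at most 10 in all, crops included, and the job is handed in when it is done.

```bash
ls; mkdir -p pics; python3 - <<'E'
from plant import robot
import cv2
for n in ("scene","top"):
    cv2.imwrite(f"pics/{n}0.png",robot.grab_frame(n)); print(n,robot.get_calibration(n))
print(robot.observe()); print(robot.get_calibration("wrist"))
cv2.imwrite("pics/wrist0.png",robot.grab_frame("wrist"))
E
```

```text
pics
scene {'vertical_fov': 42.6256959069619, 'cx': 318.8860719237366, 'cy': 253.11758066658533, 'rvec': array([ 0.8489688 , -2.46790749,  1.15622408]), 'tvec': array([0.39251786, 0.33742417, 1.37652789])}
top {'vertical_fov': 47.41002046025704, 'cx': 313.396077230057, 'cy': 238.7341895260843, 'rvec': array([ 2.14679671, -2.13764272,  0.15939291]), 'tvec': array([0.0135956 , 0.52814508, 1.57146794])}
{'time': 0.1, 'q': array([-8.85055259e+01,  5.99660244e+00,  5.53082782e+00,  8.96031230e+01,
        4.11449345e-04,  7.75286897e+01]), 'qvel': array([-0.03754396, -0.0964333 ,  0.17103286, -0.05415755, -0.13289477,
       -0.09345736]), 'joint_torque': array([ 6.53601252e-03, -5.58206391e+01,  5.04720783e+01,  1.30110048e-02,
       -2.64245255e-04,  5.78738252e-06]), 'tool_pos': array([ 0.14483095, -0.58204418,  0.30317906]), 'tcp_rot': array([-1.79932817e+02, -1.52802353e-02,  1.39657752e+01]), 'ft_force': array([ 0.60641365, -0.61047472, -0.50379911]), 'torque': array([ 0.00516287, -0.00744432,  0.01404797]), 'gripper_force': 0.0, 'gripper_width': 0.08547863712204568}
{'vertical_fov': 65.70646984690485, 'cx': 322.5377064047815, 'cy': 235.3172359985698, 'rvec': array([-2.26070686,  1.76471256,  0.29564568]), 'tvec': array([-0.60094964, -0.04237519,  0.38097506])}
```

View pics/top0.png

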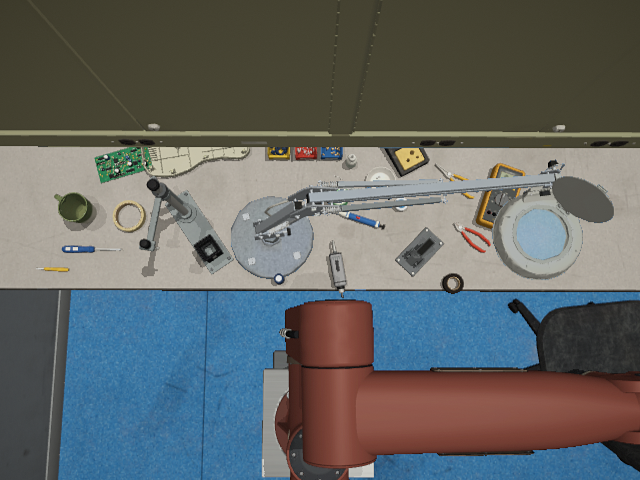

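View pics/scene0.png

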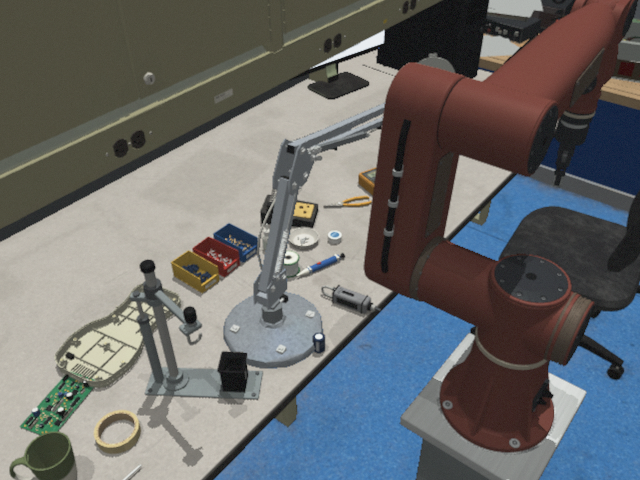

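```bash
cat > h.py <<'E'
from plant import robot
import cv2, numpy as np
from scipy.spatial.transform import Rotation as Ro
def K(c):
    f=240/np.tan(np.radians(c["vertical_fov"]/2)); return np.array([[f,0,c["cx"]],[0,f,c["cy"]],[0,0,1]])
def ray(c,uv,fish=False):
    R=cv2.Rodrigues(c["rvec"])[0]; k=K(c)
    p=(np.array(uv,float)-[c["cx"],c["cy"]])/k[0,0]
    if fish:
        r=np.hypot(*p); d=np.r_[p/max(r,1e-9)*np.sin(r),np.cos(r)]
    else: d=np.r_[p,1]
    return -R.T@c["tvec"], R.T@d
def atz(c,uv,z,fish=False):
    o,d=ray(c,uv,fish); return o+d*(z-o[2])/d[2]
def proj(c,P,fish=False):
    R=cv2.Rodrigues(c["rvec"])[0]; p=R@np.asarray(P)+c["tvec"]; f=K(c)[0,0]
    if fish:
        r=np.hypot(p[0],p[1]); return np.array([c["cx"],c["cy"]])+p[:2]/r*f*np.arctan2(r,p[2])
    return np.array([c["cx"],c["cy"]])+f*p[:2]/p[2]
E
python3 - <<'E'
from h import *
t=cv2.imread("pics/top0.png"); s=cv2.imread("pics/scene0.png")
a=cv2.resize(t[225:300,310:470],None,fx=5,fy=5,interpolation=cv2.INTER_CUBIC)
cv2.imwrite("pics/t1.png",a)
b=cv2.resize(t[170:290,135:245],None,fx=5,fy=5,interpolation=cv2.INTER_CUBIC)
cv2.imwrite("pics/t2.png",b)
c=robot.get_calibration("top")
for uv in [(337,265),(272,237),(208,250),(420,250),(453,283),(279,280),(365,220)]: print(uv,atz(c,uv,0.01).round(3))
E
```

```text
(337, 265) [ 0.454 -0.055  0.01 ]
(272, 237) [0.537 0.14  0.01 ]
(208, 250) [0.497 0.331 0.01 ]
(420, 250) [ 0.5   -0.303  0.01 ]
(453, 283) [ 0.402 -0.399  0.01 ]
(279, 280) [0.408 0.118 0.01 ]
(365, 220) [ 0.59 -0.14  0.01]
```

View pics/t1.png

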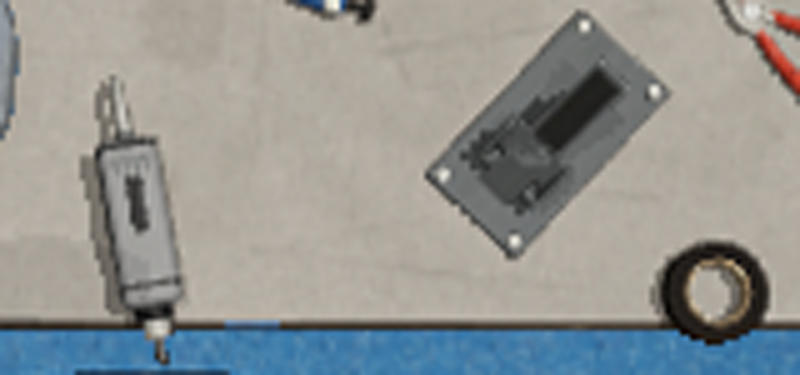

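View pics/t2.png

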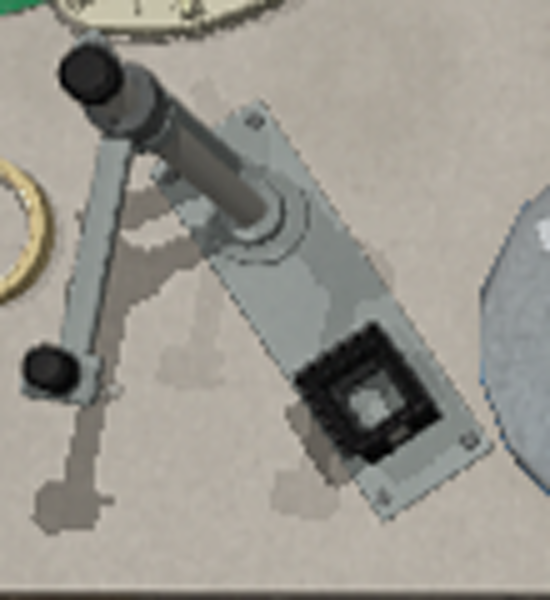

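```bash
cat > fit.py <<'E'
from h import *
c=robot.get_calibration("top")
W=lambda uv,o,z: atz(c,(o[0]+uv[0]/5-.4,o[1]+uv[1]/5-.4),z)  # resize half-pixel shift
A=(310,225);B=(135,170)
d=np.array([W(p,A,.036) for p in [(95,150),(158,143),(125,305),(182,295)]])
ax=(d[0]+d[1]-d[2]-d[3])/2; print("driver",d.mean(0).round(4),"yaw",np.degrees(np.arctan2(ax[1],ax[0])).round(1),"len",np.linalg.norm(ax).round(3),"w",np.linalg.norm(d[0]-d[1]).round(3),np.linalg.norm(d[2]-d[3]).round(3))
print("bail end",W((113,78),A,.018).round(3),"tip",W((162,362),A,.018).round(3))
r=np.array([W(p,A,.005) for p in [(428,175),(513,258),(580,12),(670,95)]])
ax=(r[2]+r[3]-r[0]-r[1])/2; print("rest",r.mean(0).round(4),"yaw",np.degrees(np.arctan2(ax[1],ax[0])).round(1),np.linalg.norm(ax).round(3))
k=np.array([W(p,B,.082) for p in [(297,380),(375,322),(442,415),(378,462)]]); print("dock",k.mean(0).round(4),[np.linalg.norm(k[i]-k[i-1]).round(3) for i in range(4)])
p=np.array([W(q,B,.006) for q in [(388,520),(492,447),(155,170),(260,100)]]); ax=(p[2]+p[3]-p[0]-p[1])/2
print("plate mid",p.mean(0).round(4),"yaw",np.degrees(np.arctan2(ax[1],ax[0])).round(2),np.linalg.norm(ax).round(3),np.linalg.norm(p[0]-p[1]).round(3))
u=ax/np.linalg.norm(ax); print("dock along plate from mid",(k.mean(0)-p.mean(0))@u, "lat",np.cross(u,k.mean(0)-p.mean(0))[2])
print("col base",W((265,213),B,.012).round(4),"knob top",W((50,367),B,.34).round(4),"coltop",W((90,72),B,.366).round(4))
for n,uv,z in [("foot",(272,237),.05),("elbow",(300,200),.48),("head ring",(540,235),.27),("head2",(583,200),.27),("armend",(550,172),.29)]: print(n,atz(c,uv,z).round(3))
E
python3 fit.py
```

```text
driver [ 0.4387 -0.0554  0.036 ] yaw 9.8 len 0.091 w 0.037 0.034
bail end [ 0.527 -0.04   0.018] tip [ 0.358 -0.069  0.018]
rest [ 0.4959 -0.3017  0.005 ] yaw -43.9 0.137
dock [0.4921 0.314  0.082 ] [np.float64(0.067), np.float64(0.055), np.float64(0.067), np.float64(0.045)]
plate mid [0.5551 0.3608 0.006 ] yaw 34.85 0.259 0.075
dock along plate from mid -0.07848387980077458 lat -0.0024826508203623712
col base [0.6119 0.3965 0.012 ] knob top [0.4706 0.4187 0.34  ] coltop [0.6089 0.3986 0.366 ]
foot [0.531 0.137 0.05 ]
elbow [0.546 0.044 0.48 ]
head ring [ 0.505 -0.556  0.27 ]
head2 [ 0.596 -0.671  0.27 ]
armend [ 0.663 -0.583  0.29 ]
```

```bash
cat > ikt.py <<'E'
from h import *
# driver pose at (P,Rd); tool: z = -(sin a) dx - cos a dz ; y=dy (or -)
def tool(P,Rd,a,gx,flip=1):
    a=np.radians(a); z=-np.sin(a)*Rd[:,0]-np.cos(a)*Rd[:,2]; y=flip*Rd[:,1]; x=np.cross(y,z)
    R=np.c_[x,y,z]; return P+gx*Rd[:,0]-.054*z, Ro.from_matrix(R).as_euler("xyz",degrees=True)
flat=Ro.from_euler("z",10,degrees=True).as_matrix()
ys=Ro.from_euler("z",34,degrees=True).as_matrix()
up=ys@np.array([[0,0,-1.],[0,1,0],[1,0,0]])   # dx=z, dy=y, dz=-x
def q(P,o):
    try: r=robot.ik(P,o); return None if r is None else np.round(r,0)
    except Exception as e: return None
if __name__=="__main__":
  for f in (1,-1):
   for a in (0,10,20,30,40,45,60,90):
    for gx in (.02,.03):
      print(f,a,gx,"flat",q(*tool(np.array([.454,-.055,.018]),flat,a,gx,f)),"dock",q(*tool(np.array([.497,.331,.094]),up,a,gx,f)),"above",q(*tool(np.array([.497,.331,.20]),up,a,gx,f)))
E
python3 ikt.py
```

```text
1 0 0.02 flat [-22. -10. -35.  66.   0. -32.] dock None above None
1 0 0.03 flat [-21.  -9. -33.  65.   0. -31.] dock None above None
1 10 0.02 flat [-19.   2. -23.  73.  -5. -29.] dock None above None
1 10 0.03 flat [-18.   4. -22.  73.  -5. -28.] dock None above None
1 20 0.02 flat [-17.  15. -12.  82.  -9. -25.] dock None above None
1 20 0.03 flat [-16.  16. -10.  82.  -9. -25.] dock None above None
1 30 0.02 flat [-15.  27.   0.  91. -12. -22.] dock None above None
1 30 0.03 flat [-14.  29.   2.  91. -12. -21.] dock None above None
1 40 0.02 flat [-13.  40.  13. 101. -15. -18.] dock None above None
1 40 0.03 flat [-13.  41.  15. 101. -14. -18.] dock None above None
1 45 0.02 flat [-13.  46.  19. 106. -16. -16.] dock None above None
1 45 0.03 flat [-12.  48.  22. 107. -15. -16.] dock None above None
1 60 0.02 flat None dock [ 17. -31. -47.  46.   8. -15.] above [ 17. -33. -37.  57.   8. -15.]
1 60 0.03 flat None dock [ 17. -31. -46.  47.   8. -15.] above [ 17. -33. -36.  58.   8. -15.]
1 90 0.02 flat None dock [ 21.   7.  -8.  75.   0. -13.] above [ 21.   5.   2.  86.   0. -13.]
1
[... 733 characters left out ...]
.  41.  15. 101. -14. 162.] dock None above None
-1 45 0.02 flat [-13.  46.  19. 106. -16. 164.] dock None above None
-1 45 0.03 flat [-12.  48.  22. 107. -15. 164.] dock None above None
-1 60 0.02 flat None dock [ 17. -31. -47.  46.   8. 165.] above [ 17. -33. -37.  57.   8. 165.]
-1 60 0.03 flat None dock [ 17. -31. -46.  47.   8. 165.] above [ 17. -33. -36.  58.   8. 165.]
-1 90 0.02 flat None dock [ 21.   7.  -8.  75.   0. 167.] above [ 21.   5.   2.  86.   0. 167.]
-1 90 0.03 flat None dock [ 21.   6.  -7.  77.   0. 167.] above [ 21.   5.   3.  87.   0. 167.]<sys>:0: UserWarning: Gimbal lock detected. Setting third angle to zero since it is not possible to uniquely determine all angles.
```

```bash
python3 - <<'E' 2>/dev/null
from ikt import *
rr=Ro.from_euler("z",-44,degrees=True).as_matrix(); s=.5**.5
lean=rr@np.array([[s,0,-s],[0,1,0],[s,0,s]])
ys=Ro.from_euler("z",34.6,degrees=True).as_matrix()
up=ys@np.array([[0,0,-1.],[0,1,0],[1,0,0]])
toe=np.array([.47,-.277,.034]); mid=toe+.05*lean[:,0]
D=np.array([.494,.3155,.094])
for a in (-15,0,10,20,30,40,45,50,55,60,70): print(a,"rest",q(*tool(mid,lean,a,.035)),"rest gx0",q(*tool(mid,lean,a,.0)),"dock",q(*tool(D,up,a,.035)),q(*tool(D+[0,0,.09],up,a,.035)))
c=robot.get_calibration("wrist"); R=cv2.Rodrigues(c["rvec"])[0]; o=robot.observe()
Rt=Ro.from_euler("xyz",o["tcp_rot"],degrees=True).as_matrix()
print("cam in tool",Rt.T@(-R.T@c["tvec"]-o["tool_pos"]),"axes",(R@Rt).round(2))
c=robot.get_calibration("scene")
print([atz(c,uv,z).round(3) for uv,z in [((352,294),.036),((319,343),.044),((233,375),.08)]])
E
```

```text
-15 rest None rest gx0 None dock None None
0 rest None rest gx0 None dock None None
10 rest [-44. -34. -53.  36.   0.  -0.] rest gx0 [-44. -39. -59.  35.   0.  -0.] dock None None
20 rest [-44. -22. -40.  47.   0.  -0.] rest gx0 [-44. -26. -46.  45.   0.  -0.] dock None None
30 rest [-44. -10. -28.  57.   0.  -0.] rest gx0 [-44. -13. -33.  55.   0.  -0.] dock None None
40 rest [-44.   2. -15.  68.   0.  -0.] rest gx0 [-44.  -1. -21.  65.   0.  -0.] dock None None
45 rest [-44.   8.  -8.  74.  -0.  -0.] rest gx0 [-44.   5. -14.  71.  -0.  -0.] dock None None
50 rest [-44.  15.  -1.  79.  -0.  -0.] rest gx0 [-44.  11.  -8.  76.  -0.  -0.] dock None None
55 rest [-44.  21.   6.  85.  -0.  -0.] rest gx0 [-44.  18.  -1.  82.  -0.  -0.] dock [ 14. -41. -53.  44.  12. -17.] [ 14. -42. -44.  54.  12. -17.]
60 rest [-44.  27.  13.  91.  -0.  -0.] rest gx0 [-44.  24.   6.  87.  -0.  -0.] dock [ 15. -34. -47.  49.  10. -17.] [ 15. -35. -38.  58.  10. -17.]
70 rest [-44.  41.  29. 103.  -0.  -0.] rest gx0 [-44.  37.  21.  99.  -0.  -0.] dock [ 17. -21. -34.  57.   6. -17.] [ 17. -22. -26.  67.   6. -17.]
cam in tool [ 0.08391852  0.00161106 -0.06992812] axes [[ 0.    1.    0.  ]
 [-0.95  0.   -0.32]
 [-0.32 -0.    0.95]]
[array([ 0.439, -0.064,  0.036]), array([0.398, 0.128, 0.044]), array([0.468, 0.342, 0.08 ])]
```

View pics/wrist0.png

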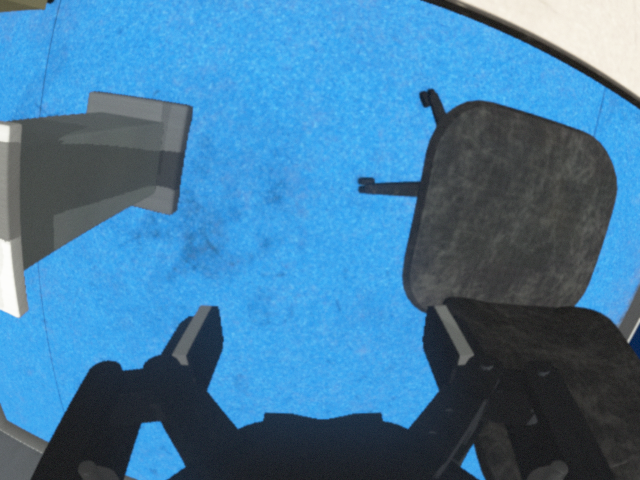

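```bash
cat > fk.py <<'E'
from ikt import *
rows=[];R_=[];Z_=[]
for x in (.42,.5,.58,.66):
  for z in (.12,.25,.4):
    for t in (-25,-10,0,10,25):
      zt=np.array([np.sin(np.radians(-t)),0,-np.cos(np.radians(t))])
      th=np.radians(-20); Rz=Ro.from_euler("z",-20,degrees=True).as_matrix()
      P=Rz@np.array([x,.13,0])+[0,0,z]; zz=Rz@zt; y=Rz[:,1]; X=np.cross(y,zz)
      r=robot.ik(P,Ro.from_matrix(np.c_[X,y,zz]).as_euler("xyz",degrees=True))
      if r is None: continue
      q_=np.radians(r); a,b,c=q_[1],q_[1]-q_[2],q_[1]-q_[2]+q_[3]
      b2=q_[2]
      rows.append(([np.sin(a),np.cos(a),np.sin(b2),np.cos(b2),np.sin(b),np.cos(b),np.sin(c),np.cos(c),1])); R_.append(x);Z_.append(z)
A=np.array(rows)
if __name__=="__main__":
  for nm,Y in (("r",R_),("z",Z_)):
    for cols in ([0,1,2,3,6,7,8],[0,1,4,5,6,7,8]):
      s,res,_,_=np.linalg.lstsq(A[:,cols],np.array(Y),rcond=None); print(nm,cols,s.round(4),"maxerr",abs(A[:,cols]@s-Y).max().round(4),len(Y))
E
python3 fk.py 2>/dev/null
```

```text
r [0, 1, 2, 3, 6, 7, 8] [ 0.3431 -0.0127 -0.007   0.0163  0.0072  0.3645  0.5292] maxerr 0.0272 54
r [0, 1, 4, 5, 6, 7, 8] [ 3.372e-01  0.000e+00  4.540e-02  5.506e-01 -0.000e+00  3.693e-01
 -2.000e-04] maxerr 0.0 54
z [0, 1, 2, 3, 6, 7, 8] [-0.5796  0.3389  0.59    0.0116 -0.3592  0.0028  0.3204] maxerr 0.038 54
z [0, 1, 4, 5, 6, 7, 8] [-0.      0.3371 -0.5505  0.0454 -0.3693  0.      0.2963] maxerr 0.0 54
```

```bash
cat >> h.py <<'E'
def ori(yaw,back=0):
    """tool down, y to the left of yaw, camera on the robot side; fingers tilted 'back' deg towards -yaw"""
    b=np.radians(back); Rz=Ro.from_euler("z",yaw,degrees=True).as_matrix()
    z=Rz@[-np.sin(b),0,-np.cos(b)]; y=Rz[:,1]; return np.c_[np.cross(y,z),y,z]
E_=lambda R: Ro.from_matrix(R).as_euler("xyz",degrees=True)
def snap(name,cam="wrist"):
    c=robot.get_calibration(cam); im=robot.grab_frame(cam); cv2.imwrite(f"pics/{name}.png",im)
    import pickle; pickle.dump(c,open(f"pics/{name}.pkl","wb")); return c,im
E
python3 - <<'E'
from h import *
o=robot.observe()
robot.line_to([.14,-.42,.303],vel=.25)
q=np.array(robot.observe()["q"]); q2=np.array(robot.ik([.46,-.17,.28],E_(ori(-20))))
print(q2.round(0)); q[0]=q2[0]; q[5]=q2[5]; robot.goto_joints(q); print(robot.observe()["tool_pos"],robot.observe()["time"])
robot.move_pose([.46,-.17,.28],E_(ori(-20))); snap("rest1"); snap("top1","top"); snap("scene1","scene")
print(robot.observe()["time"],robot.observe()["tool_pos"])
E
```

```text
[-36. -14. -16.  88.   0. -16.]
[ 0.42019189 -0.14220134  0.3028802 ] 2.4167
2.9 [ 0.45959967 -0.17023311  0.28057635]
```

View pics/rest1.png

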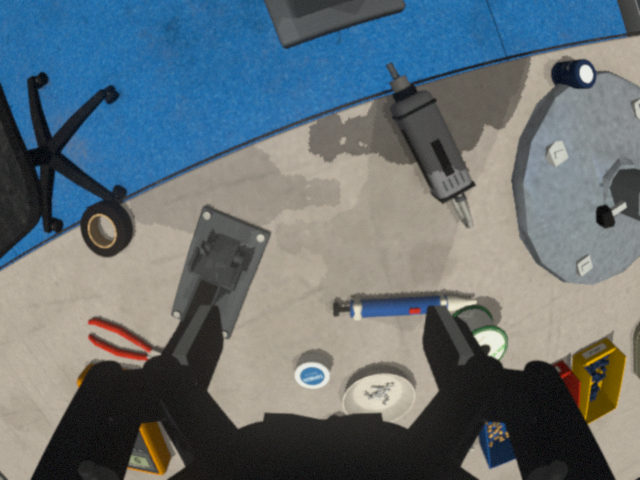

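```bash
cat >> h.py <<'E'
def ortho(name,x0,x1,y0,y1,z,s,fish=True):
    """rectified view of plane z; up = +x, left = +y; s px per m"""
    import pickle; c=pickle.load(open(f"pics/{name}.pkl","rb")); im=cv2.imread(f"pics/{name}.png")
    X=x1-(np.arange(int((x1-x0)*s))+.5)/s; Y=y1-(np.arange(int((y1-y0)*s))+.5)/s
    m=np.array([[proj(c,[x,y,z],fish) for y in Y] for x in X],np.float32)
    return cv2.remap(im,m[...,0],m[...,1],cv2.INTER_CUBIC)
E
python3 - <<'E'
from h import *
a=ortho("rest1",.34,.55,-.13,.02,.036,2600); b=ortho("rest1",.40,.61,-.38,-.23,.006,2600)
cv2.imwrite("pics/o1.png",np.hstack([a,b])); print(a.shape)
E
```

```text
Traceback (most recent call last):
ValueError: all the input array dimensions except for the concatenation axis must match exactly, but along dimension 0, the array at index 0 has size 546 and the array at index 1 has size 545
```

```bash
python3 - <<'E'
from h import *
a=ortho("rest1",.34,.55,-.13,.02,.036,2600)[:545]; b=ortho("rest1",.40,.61,-.38,-.23,.006,2600)[:545]
cv2.imwrite("pics/o1.png",np.hstack([a,b])); print(a.shape,b.shape)
E
```

```text
(545, 390, 3) (545, 390, 3)
```

View pics/o1.png

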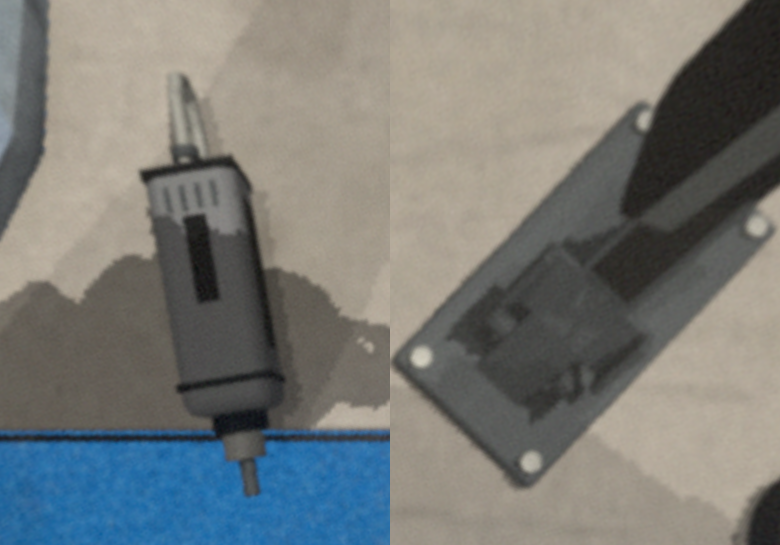

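```bash
python3 - <<'E'
from h import *
import runpy
c=robot.get_calibration("top"); print("spine end",atz(c,(310+611/5-.4,225+75/5-.4),.088).round(4))
robot.move_pose([.456,-.263,.25],E_(ori(-44))); snap("rest2")
P=[.42,.265,.35]; R=E_(ori(34.6)); q=np.array(robot.ik(P,R)); print(q.round(0))
robot.line_to([.40,-.215,.30],vel=.3)
robot.goto_joints(q); snap("dock1"); snap("top2","top"); print(robot.observe()["time"])
a=ortho("rest2",.40,.56,-.36,-.22,.034,2800); b=ortho("dock1",.40,.56,.24,.38,.072,2800)
h=min(len(a),len(b)); cv2.imwrite("pics/o2.png",np.hstack([a[:h],b[:h]])); print(a.shape,b.shape)
E
```

```text
spine end [ 0.5197 -0.3226  0.088 ]
[ 17. -11.  -6.  95.   0. -17.]
5.7333
(448, 391, 3) (448, 392, 3)
```

View pics/o2.png

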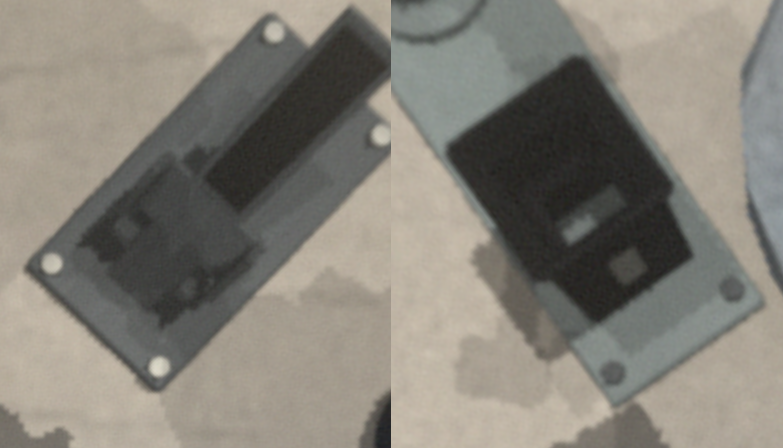

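```bash
python3 - <<'E'
from h import *
import pickle
def conv(name,uv,x1,y1,zp,z,s=2800):
    c=pickle.load(open(f"pics/{name}.pkl","rb")); C=-cv2.Rodrigues(c["rvec"])[0].T@c["tvec"]
    P=np.array([x1-(uv[1]+.5)/s,y1-(uv[0]+.5)/s,zp]); return C+(P-C)*(z-C[2])/(zp-C[2])
r=lambda uv,z: conv("rest2",uv,.56,-.22,.034,z)
H=np.array([r(p,.006) for p in [(52,263),(160,367),(275,30),(382,134)]])
ax=H[2:].mean(0)-H[:2].mean(0); yaw=np.arctan2(ax[1],ax[0]); u=np.array([np.cos(yaw),np.sin(yaw),0]); l=np.array([-u[1],u[0],0])
print("holes centre",H.mean(0).round(4),"yaw",np.degrees(yaw).round(2),"dims",np.linalg.norm(ax).round(4),np.linalg.norm(H[0]-H[1]).round(4))
m=H.mean(0)
for n,uv,z in [("spine top",(372,30),.088),("spine top L",(350,8),.088),("spine low",(226,192),.04),("spine low",(226,192),.02),("blk",(210,203),.006),("cheek1",(130,225),.035),("cheek2",(195,285),.035),("d1",(95,240),.03),("d2",(165,315),.03),("blkL",(170,160),.006),("blkR",(250,245),.006)]:
    d=r(uv,z)-m; print(n,"along",(d@u).round(4),"lat",(d@l).round(4))
c=robot.get_calibration("top"); d=np.array([.5197,-.3226,.088])-m; print("top spine end",d@u,d@l)
k=lambda uv,z: conv("dock1",uv,.56,.38,.072,z)
print("dock",k((167,170.5),.082).round(4),"front holes mid",k((281,331),.006).round(4))
a,b=k((341,289),.006),k((221,373),.006); print("hole dist",np.linalg.norm(a-b),"yaw",np.degrees(np.arctan2(a[0]-b[0],b[1]-a[1])))
a=[k(p,.082) for p in [(57,152),(187,57),(280,190),(144,278)]]; print([np.linalg.norm(a[i]-a[i-1]).round(4) for i in range(4)])
E
```

```text
holes centre [ 0.498  -0.3067  0.006 ] yaw -43.68 dims 0.1263 0.0588
spine top along 0.0291 lat 0.0018
spine top L along 0.0294 lat 0.0108
spine low along -0.0116 lat -0.0004
spine low along -0.0023 lat -0.0006
blk along -0.0032 lat 0.0008
cheek1 along -0.0414 lat 0.0161
cheek2 along -0.0409 lat -0.0153
d1 along -0.0523 lat 0.0218
d2 along -0.0544 lat -0.0153
blkL along -0.0019 lat 0.0238
blkR along -0.0043 lat -0.0219
top spine end 0.026724185579089788 0.00347665466577049
dock [0.4947 0.3172 0.082 ] front holes mid [0.4585 0.2916 0.006 ]
hole dist 0.06224628472384015 yaw 34.99202019855863
[np.float64(0.0531), np.float64(0.0559), np.float64(0.0563), np.float64(0.0562)]
```

```bash
python3 - <<'E'
from h import *
c=robot.get_calibration("top")
for z in (.33,.36,.39): print(z,[atz(c,uv,z)[:2].round(3) for uv in [(430,206),(430,193),(430,180),(480,190)]])
# lamp model overlay, pose fitted by hand: foot & head
ph=np.radians(8.9); R=np.array([[np.cos(ph),-np.sin(ph)],[np.sin(ph),np.cos(ph)]]); o=np.array([.531,.137])-R@[.058,.335]
im=cv2.imread("pics/top2.png"); w=cv2.imread("pics/scene1.png"); cs=robot.get_calibration("scene")
def poly(im,c,pts,col): cv2.polylines(im,[np.array([proj(c,p) for p in pts]).round().astype(int)],False,col,1)
L=lambda x,y,z: np.r_[o+R@[x,y],z]
for I,C in ((im,c),(w,cs)):
    for x in (.015,.09): poly(I,C,[L(x,.215,.47),L(x,-.39,.28)],(0,0,255))
    t=np.linspace(0,2*np.pi,40); poly(I,C,[L(.058+.126*np.cos(a),.335+.126*np.sin(a),.05) for a in t],(0,255,0)); poly(I,C,[L(-.075+.125*np.cos(a),-.345+.125*np.sin(a),.27) for a in t],(0,255,0))
    u=np.array([.723,-.691,0]); g=np.array([.5027,-.31,.0905]); tl=np.radians(10)
    poly(I,C,[g,g+.423*(np.sin(tl)*u+[0,0,np.cos(tl)])],(255,0,255))
top=cv2.resize(im[140:290,220:600],(800,316)); sc=cv2.resize(w[90:380,180:600],(410,283))
cv=np.zeros((600,800,3),np.uint8); cv[:316]=top; cv[316:599,:410]=sc
cv2.imwrite("pics/lamp.png",cv)
E
```

```text
0.33 [array([ 0.566, -0.268]), array([ 0.598, -0.269]), array([ 0.631, -0.27 ]), array([ 0.606, -0.391])]
0.36 [array([ 0.559, -0.262]), array([ 0.591, -0.262]), array([ 0.623, -0.263]), array([ 0.599, -0.382])]
0.39 [array([ 0.553, -0.255]), array([ 0.584, -0.256]), array([ 0.615, -0.257]), array([ 0.591, -0.373])]
```

View pics/lamp.png

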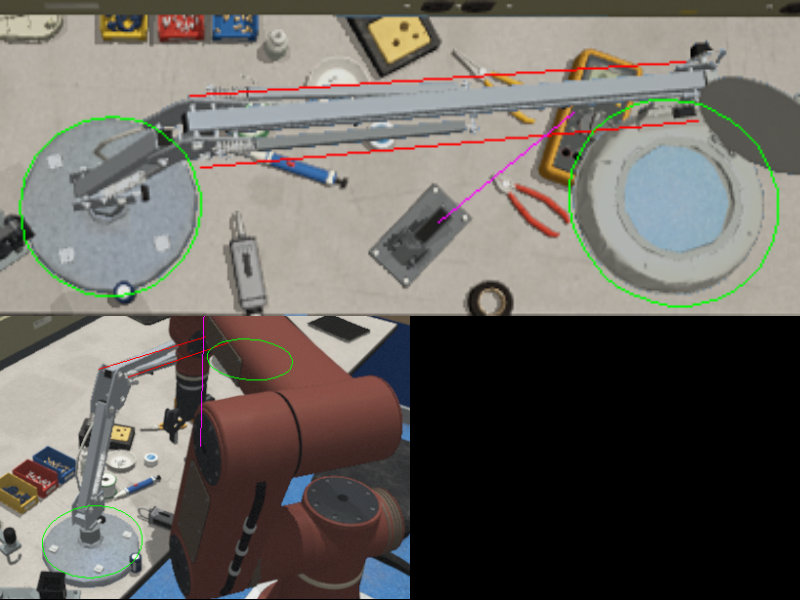

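```bash
cat > poses.py <<'E'
from ikt import *
YR,YS=-43.7,35.0; s=.5**.5
Rz=lambda y: Ro.from_euler("z",y,degrees=True).as_matrix()
lean=Rz(YR)@np.array([[s,0,-s],[0,1,0],[s,0,s]]); toe=np.array([.4618,-.2708,.034]); mid=toe+.05*lean[:,0]
up=Rz(YS)@np.array([[0,0,-1.],[0,1,0],[1,0,0]]); D=np.array([.4947,.3172,.094])
flat=Rz(9.4); F=np.array([.4375,-.0588,.018])
E
python3 - <<'E' 2>/dev/null
from poses import *
for a in (48,50,51,52,53,54,55,57): 
  for gx in (.028,.035): print(a,gx,"rest",q(*tool(mid,lean,a,gx)),"dock",q(*tool(D,up,a,gx)),q(*tool(D+[0,0,.09],up,a,gx)))
for a in (0,5,8,12,15): print(a,"flat",q(*tool(F,flat,a,0.01)),"rest",q(*tool(mid,lean,a,0.01)))
E
```

```text
48 0.028 rest [-44.  10.  -7.  76.  -0.  -1.] dock None None
48 0.035 rest [-44.  10.  -6.  77.  -0.  -1.] dock None None
50 0.028 rest [-44.  12.  -4.  78.  -0.  -1.] dock [ 13. -48. -60.  40.  14. -17.] None
50 0.035 rest [-44.  13.  -3.  79.  -0.  -1.] dock [ 13. -48. -59.  41.  14. -17.] None
51 0.028 rest [-44.  13.  -3.  79.  -0.  -1.] dock [ 13. -46. -59.  40.  14. -17.] [ 13. -47. -50.  50.  14. -17.]
51 0.035 rest [-44.  14.  -2.  80.  -0.  -1.] dock [ 13. -46. -58.  41.  14. -17.] [ 13. -47. -49.  51.  14. -17.]
52 0.028 rest [-44.  15.  -2.  80.  -0.  -1.] dock [ 13. -45. -57.  41.  13. -17.] [ 13. -46. -49.  51.  13. -17.]
52 0.035 rest [-44.  15.  -1.  81.  -0.  -1.] dock [ 13. -45. -57.  42.  13. -17.] [ 13. -46. -48.  52.  13. -17.]
53 0.028 rest [-44.  16.  -0.  82.  -0.  -1.] dock [ 14. -43. -56.  42.  13. -17.] [ 14. -44. -47.  52.  13. -17.]
53 0.035 rest [-44.  17.   1.  82.  -0.  -1.] dock [ 14. -43. -56.  43.  13. -17.] [ 14. -44. -47.  53.  13. -17.]
54 0.028 rest [-44.  17.   1.  83.  -0.  -1.] dock [ 14. -42. -55.  43.  12. -17.] [ 14. -43. -46.  53.  12. -17
[... 205 characters left out ...]
. -42. -45.  53.  12. -17.]
55 0.035 rest [-44.  19.   4.  84.  -0.  -1.] dock [ 14. -40. -53.  44.  12. -17.] [ 14. -42. -44.  54.  12. -17.]
57 0.028 rest [-44.  21.   5.  86.  -0.  -1.] dock [ 14. -37. -51.  45.  11. -17.] [ 14. -39. -42.  55.  11. -17.]
57 0.035 rest [-44.  22.   6.  87.  -0.  -1.] dock [ 14. -38. -50.  46.  11. -17.] [ 14. -39. -42.  56.  11. -17.]
0 flat [-24. -16. -39.  66.   0. -33.] rest None
5 flat [-22.  -9. -34.  69.  -3. -32.] rest None
8 flat [-21.  -5. -30.  72.  -4. -30.] rest [-45. -43. -61.  35.   1.  -1.]
12 flat [-20.   0. -26.  74.  -6. -29.] rest [-45. -38. -56.  38.   0.  -1.]
15 flat [-19.   4. -22.  77.  -7. -28.] rest [-45. -33. -52.  41.   0.  -1.]
```

```bash
cat > pick.py <<'E'
from poses import *
o=robot.observe
A1,GX=3,.002
P,R=tool(F+[0,0,.008],flat,A1,GX)
robot.line_to([.345,.215,.33],vel=.3)
robot.move_pose(P+[-.02,0,.13],R); robot.line_to(P+[0,0,.06],vel=.2)
print("hit",robot.line_to(P,vel=.1,guard=10),o()["tool_pos"]-P)
robot.set_gripper(.0)
s=o(); print(s["gripper_width"],s["gripper_force"],s["ft_force"].round(1))
robot.line_to(P+[-.015,0,.16],vel=.2)
s=o(); print(s["gripper_width"],s["ft_force"].round(1),s["time"])
# release pose on the rest, lean 40
lam=np.radians(40); d=np.array([np.cos(lam),0,np.sin(lam)]); n=np.array([-np.sin(lam),0,np.cos(lam)])
S=np.array([.079,0,.054]); O=toe+Rz(YR)@(S+.0195*n-.040*d)
Rd=Rz(YR)@np.c_[d,[0,1,0],n]; P2,R2=tool(O+.008*Rd[:,2],Rd,A1,GX)
print(q(P2,R2),q(P2+[0,0,.1],R2),q(P2-Rz(YR)@[.05,0,-.1],R2))
np.savez("p2.npz",P2=P2,R2=R2,O=O)
E
python3 pick.py
```

```text
hit False [ 0.00034032 -0.000195    0.00065237]
0.034871732775145665 61.58198833465576 [-0.6  0.9  5.8]
0.03474833860471057 [-0.7 -0.1 -4.5] 10.125
[-45. -47. -62.  37.   1.  -1.] None None
```

```bash
cat > rl.py <<'E'
from poses import *
def rel(lamd,gap=.0015,t=.090,up=0.,fw=0.,A1=3,GX=.002):
    lam=np.radians(lamd); d=np.array([np.cos(lam),0,np.sin(lam)]); n=np.array([-np.sin(lam),0,np.cos(lam)])
    O=toe+Rz(YR)@(np.array([.079,0,.054])+(.018+gap)*n-(t-.050)*d+np.array([fw,0,up]))
    Rd=Rz(YR)@np.c_[d,[0,1,0],n]; return tool(O+.008*Rd[:,2],Rd,A1,GX)
E
python3 - <<'E'
from rl import *
for l in (40,38,36,33,30):
  for up_,fw in ((0,0),(.02,0),(.04,0),(.08,0),(.04,.03),(.08,.04)): print(l,up_,fw,q(*rel(l,up=up_,fw=fw)))
E
```

```text
40 0 0 [-45. -47. -62.  37.   1.  -1.]
40 0.02 0 [-45. -48. -61.  40.   1.  -1.]
40 0.04 0 None
40 0.08 0 None
40 0.04 0.03 [-45. -40. -55.  39.   1.  -1.]
40 0.08 0.04 [-45. -39. -50.  43.   1.  -1.]
38 0 0 [-45. -44. -60.  39.   1.  -1.]
38 0.02 0 [-45. -45. -58.  42.   1.  -1.]
38 0.04 0 [-45. -46. -56.  44.   1.  -1.]
38 0.08 0 [-45. -46. -53.  49.   1.  -1.]
38 0.04 0.03 [-45. -38. -52.  41.   0.  -1.]
38 0.08 0.04 [-45. -37. -47.  45.   0.  -1.]
36 0 0 [-45. -41. -57.  41.   0.  -1.]
36 0.02 0 [-45. -42. -55.  44.   0.  -1.]
36 0.04 0 [-45. -43. -54.  46.   0.  -1.]
36 0.08 0 [-45. -43. -50.  50.   0.  -1.]
36 0.04 0.03 [-45. -35. -49.  43.   0.  -1.]
36 0.08 0.04 [-45. -34. -44.  47.   0.  -1.]
33 0 0 [-45. -37. -53.  44.   0.  -1.]
33 0.02 0 [-45. -38. -51.  46.   0.  -1.]
33 0.04 0 [-45. -38. -50.  49.   0.  -1.]
33 0.08 0 [-45. -39. -46.  53.   0.  -1.]
33 0.04 0.03 [-45. -31. -45.  46.   0.  -1.]
33 0.08 0.04 [-45. -30. -40.  50.   0.  -1.]
30 0 0 [-45. -33. -49.  47.   0.  -1.]
30 0.02 0 [-45. -34. -47.  49.   0.  -1.]
30 0.04 0 [-45. -34. -46.  52.   0.  -1.]
30 0.08 0 [-45. -35. -42.  56.   0.  -1.]
30 0.04 0.03 [-45. -28. -41.  49.   0.  -1.]
30 0.08 0.04 [-44. -27. -36.  53.   0.  -1.]
```

```bash
python3 - <<'E'
from rl import *
o=robot.observe
P,R=rel(38,up=.08); robot.move_pose(P,R); robot.pause(.3); f0=o()["ft_force"]; print(o()["gripper_width"],f0.round(1))
P,R=rel(38,up=.03); print(robot.line_to(P,vel=.1,guard=8))
P,R=rel(39,up=0.); h=robot.line_to(P,vel=.03,rotation=R,guard=6); s=o(); print(h,(s["tool_pos"]-P).round(4),(s["ft_force"]-f0).round(1),s["q"].round(1),s["time"])
E
```

```text
0.03514946849904975 [ 0.3  0.8 -4.7]
False
False [ 0.0001 -0.0001  0.0004] [ 0.1 -1.7  0.2] [-44.6 -45.4 -61.1  38.3   0.6  -0.8] 13.225
```

```bash
python3 - <<'E'
from rl import *
o=robot.observe
f0=o()["ft_force"]; p0=np.array(o()["tool_pos"])
h=robot.line_to(p0-[0,0,.006],vel=.02,guard=4); s=o(); print(h,(s["tool_pos"]-p0).round(4),(s["ft_force"]-f0).round(1))
snap("rel0"); robot.set_gripper(.055); robot.pause(.4); s=o(); print(s["gripper_width"],s["ft_force"].round(1))
z=Ro.from_euler("xyz",s["tcp_rot"],degrees=True).as_matrix()[:,2]
P=np.array(s["tool_pos"]); robot.line_to(P-.045*z,vel=.15); robot.set_gripper(.085)
robot.line_to(P-.085*z+[-.01,.01,.04],vel=.2) ; s=o(); print(s["tool_pos"],s["time"])
P=[.43,-.24,.28]; robot.move_pose(P,E_(ori(-44))); snap("rel1"); snap("rel1t","top")
a=ortho("rel1",.38,.58,-.40,-.22,.084,2000); cv2.imwrite("pics/rel1o.png",a)
im=cv2.imread("pics/rel1.png"); cv=np.zeros((600,800,3),np.uint8); cv[:400,:360]=a[:400,:360]
cv[:400,360:800]=cv2.resize(im[60:400,100:474],(440,400)); t=cv2.imread("pics/rel1t.png")[215:285,380:470]; cv[400:600,0:257]=cv2.resize(t,(257,200),interpolation=2)
r0=cv2.imread("pics/rel0.png"); cv[400:600,260:527]=cv2.resize(r0,(267,200)); cv2.imwrite("pics/chk.png",cv); print(o()["time"])
E
```

```text
True [ 0.0004 -0.0003 -0.0029] [-1.6  1.5  8.4]
0.05527230650494365 [-0.6 -0.3 -0.4]Traceback (most recent call last):
  File "<stdin>", line 7, in <module>
plant.IKError: the arm cannot follow that straight line within its joint ranges
```

```bash
python3 - <<'E'
from rl import *
o=robot.observe
P,R=rel(35,up=.03,fw=-.005); robot.line_to(P,vel=.1,rotation=R); 
P,R=rel(28,up=.10,fw=-.02); robot.line_to(P,vel=.15,rotation=R); robot.set_gripper(.085); s=o(); print(s["tool_pos"],s["ft_force"].round(1),s["time"])
P=[.43,-.24,.28]; robot.move_pose(P,E_(ori(-44))); snap("rel1"); snap("rel1t","top")
a=ortho("rel1",.38,.58,-.40,-.22,.084,2000); cv2.imwrite("pics/rel1o.png",a)
im=cv2.imread("pics/rel1.png"); cv=np.zeros((600,800,3),np.uint8); a=a[:400,:360]; cv[:a.shape[0],:a.shape[1]]=a
cv[:400,360:800]=cv2.resize(im[60:400,100:474],(440,400)); t=cv2.imread("pics/rel1t.png")[215:285,380:470]; cv[400:600,0:257]=cv2.resize(t,(257,200),interpolation=2)
r0=cv2.imread("pics/rel0.png"); cv[400:600,260:527]=cv2.resize(r0,(267,200)); cv2.imwrite("pics/chk.png",cv); print(o()["time"])
E
```

```text
[ 0.45425807 -0.26356965  0.2429989 ] [-0.3 -0.1  0.8] 15.9
16.6083
```

View pics/chk.png

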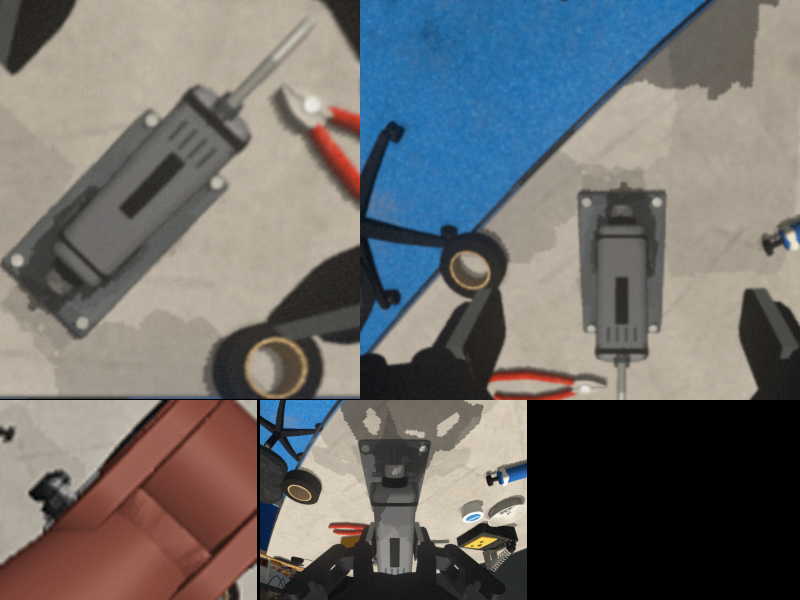

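```bash
python3 - <<'E'
from poses import *
import pickle
c=pickle.load(open("pics/rel1.pkl","rb")); C=-cv2.Rodrigues(c["rvec"])[0].T@c["tvec"]
def px(p): # panel pixel
    Q=C+(p-C)*(.084-C[2])/(p[2]-C[2]); return ((-.22-Q[1])*2000).round(),((.58-Q[0])*2000).round()
for n,v in [("bail tip",(.09,0,0)),("end L",(.05,.018,.018)),("end R",(.05,-.018,.018)),("end lowR",(.05,-.018,-.018))]: print(n,px(mid+lean@np.array(v)))
E
```

```text
bail tip (np.float64(309.0), np.float64(20.0))
end L (np.float64(189.0), np.float64(86.0))
end R (np.float64(248.0), np.float64(143.0))
end lowR (np.float64(253.0), np.float64(132.0))
```

```bash
cat > regrasp.py <<'E'
from poses import *
o=robot.observe; A2,GX=53,.033
P,R=tool(mid,lean,A2,GX); n=lean[:,2]
robot.move_pose(P+.075*n,R); f0=o()["ft_force"]
print("hit",robot.line_to(P,vel=.12,guard=8),(o()["tool_pos"]-P).round(4),(o()["ft_force"]-f0).round(1),o()["time"])
robot.set_gripper(0); s=o(); print(s["gripper_width"],s["gripper_force"],(s["ft_force"]-f0).round(1))
print("hit",robot.line_to(P+[0,0,.10],vel=.12,guard=15)); robot.pause(.2); s=o(); print(s["gripper_width"],(s["ft_force"]-f0).round(1),s["time"])
E
python3 regrasp.py
```

```text
hit False [0.0001 0.0001 0.0012] [-0.6  0.4 -0.3] 17.9083
0.03523571490272394 60.22808074951172 [-2.1  0.3  4.3]
hit False
0.03569038038564682 [-1.4  0.  -4.8] 19.6
```

```bash
cat > swing.py <<'E'
from poses import *
o=robot.observe; A2,GX=53,.033
u=Rz(YR)[:,0]; p=np.array(o()["tool_pos"]); print("rho",p@u,p)
W=p-(p@u-.42)*u; W[2]=.30; print(q(W,o()["tcp_rot"]))
P,R=tool(D+[0,0,.10],up,A2,GX); qd=np.array(robot.ik(P,R)); print(P,qd.round(0))
robot.line_to(W,vel=.2)
j=np.array(o()["q"]); j[0]=qd[0]; j[5]=qd[5]; robot.goto_joints(j); print(o()["tool_pos"],o()["time"])
robot.goto_joints(qd); robot.pause(.3); s=o(); print((s["tool_pos"]-P).round(4),s["ft_force"].round(1),s["gripper_width"],s["time"])
snap("pre"); snap("pret","top"); snap("pres","scene")
E
python3 swing.py
```

```text
rho 0.5868507987913969 [ 0.50944449 -0.31631891  0.24533618]
[-45. -14. -14.  98.  -0.  -1.]
[0.46807919 0.29855991 0.27012632] [ 14. -44. -46.  53.  13. -17.]
[0.37720942 0.22320977 0.29952335] 22.1667
[ 0.0002 -0.0001  0.0001] [ 0.1 -0.3 -4.6] 0.035427166806362646 23.2333
```

```bash
cat > ins.py <<'E'
from poses import *
o=robot.observe; A2,GX=53,.033
P,R=tool(D,up,A2,GX); f0=o()["ft_force"]
print(robot.line_to(P+[0,0,.045],vel=.12,guard=10))
h=robot.line_to(P+[0,0,.001],vel=.04,guard=10); s=o(); print(h,(s["tool_pos"]-P).round(4),(s["ft_force"]-f0).round(1),s["torque"].round(2),s["time"])
E
python3 ins.py
```

```text
False
False [0.0002 0.0001 0.0015] [-0.7 -1.3  0.3] [-0.62  0.88 -0.01] 25.2417
```

```bash
cat > rls.py <<'E'
from poses import *
o=robot.observe; A2,GX=53,.033
P,R=tool(D,up,A2,GX); f0=o()["ft_force"]
h=robot.line_to(P-[0,0,.004],vel=.02,guard=5); s=o(); print(h,(s["tool_pos"]-P).round(4),(s["ft_force"]-f0).round(1))
robot.set_gripper(.06); robot.pause(.4); s=o(); print(s["gripper_width"],s["ft_force"].round(1))
f0=s["ft_force"]
h=robot.line_to(P+[0,0,.10],vel=.12,guard=8); s=o(); print(h,(s["tool_pos"]-P).round(4),(s["ft_force"]-f0).round(1),s["time"])
P2=P+[0,0,.10]-.08*up[:,2]*-1 
j=robot.ik([.40,.25,.34],E_(ori(35))); robot.goto_joints(j); robot.set_gripper(.085); snap("dk"); snap("dkt","top"); snap("dks","scene"); print(o()["time"])
E
python3 rls.py
```

```text
True [ 0.0007  0.0002 -0.0001] [1.3 1.7 7.5]
0.06011629635344654 [-0.5  0.1 -0. ]
False [-0.0003 -0.0001  0.0988] [ 0.4 -0.4  0.4] 27.2333
28.4917
```

```bash
cat > hook.py <<'E'
from poses import *
o=robot.observe
C=D[:2]+.14*np.array([np.cos(np.radians(YS)),np.sin(np.radians(YS))])
def hp(sd,z):  # TCP pose for swing sd deg, grasp height z
    f=np.radians(180+YS-sd); return np.r_[C+.14*np.array([np.cos(f),np.sin(f)]),z+.054], E_(ori(YS-sd))
E
python3 - <<'E'
from hook import *
S0=43.7; Z=.331
print([q(*hp(*k)) for k in [(S0,Z+.05),(S0,Z),(S0,Z-.095),(20,Z-.095),(0,Z-.095),(0,Z)]],q([.40,.25,.44],E_(ori(35))), hp(S0,Z))
c=robot.get_calibration("top")
import pickle
# refine knob by dark blob in wrist picture dk
c=pickle.load(open("pics/dk.pkl","rb")); print("pred knob px",proj(c,np.r_[hp(S0,0)[0][:2],.34],True), "bail",proj(c,D+[0,0,.09],True))
E
```

```text
[array([ 30.,  17.,  31., 105.,  -0.,  38.]), array([30., 14., 23., 99., -0., 38.]), array([30., 11., 10., 89., -0., 38.]), array([25.,  5.,  3., 88.,  0., 10.]), array([ 20.,   4.,   2.,  88.,   0., -15.]), array([ 20.,   6.,  14.,  98.,   0., -15.])] [ 16. -12.   3. 105.   0. -19.] (array([0.47099214, 0.41867722, 0.385     ]), array([-180. ,    0. ,  171.3]))
pred knob px [485.88876614 571.53019001] bail [325.02927596 382.15756903]
```

```bash
python3 - <<'E'
from hook import *
S0=43.7; Z=.331
robot.line_to([.40,.25,.44],vel=.2)
P,R=hp(S0,Z+.05); robot.move_pose(P,R)
P,R=hp(S0,Z); f0=o()["ft_force"]; print("hit",robot.line_to(P,vel=.08,guard=6),(o()["ft_force"]-f0).round(1),(o()["tool_pos"]-P).round(4))
robot.set_gripper(0); s=o(); print(s["gripper_width"],s["gripper_force"],(s["ft_force"]-f0).round(1),s["time"])
E
```

```text
hit False [ 0.3  0.1 -0.2] [ 0.0001 -0.0002  0.0008]
0.020828899660823807 58.55844910489395 [-0.8  0.3  2.9] 31.4667
```

```bash
python3 - <<'E'
from hook import *
S0=43.7; Z=.331
f0=o()["ft_force"]; p0=o()["tool_pos"]
P,R=hp(S0,Z-.097); h=robot.line_to(P,vel=.08,guard=22); s=o(); print(h,(s["tool_pos"]-p0).round(4),(s["ft_force"]-f0).round(1),s["gripper_width"])
robot.pause(.3); s=o(); print((s["ft_force"]-f0).round(1),s["time"])
E
```

```text
False [-0.0002  0.0003 -0.0957] [-2.9  0.9  8.2] 0.02090237922176541
[-3.2  0.5  6.8] 33.125
```

```bash
python3 - <<'E'
from hook import *
S0=43.7; z=o()["tool_pos"][2]-.054; f0=o()["ft_force"]; h=False
for sd in list(np.arange(S0-6,12,-6))+[11,7.5,4,2,0]:
    P,R=hp(sd,z); h=robot.line_to(P,vel=.08,rotation=R,guard=10)
    if h: break
robot.pause(.3); s=o(); print(h,sd,(s["tool_pos"]-P).round(4),(s["ft_force"]-f0).round(1),s["gripper_width"],s["time"])
snap("sw"); snap("swt","top"); snap("sws","scene")
E
```

```text
False 0 [ 0.0005 -0.      0.0013] [ 4.2 -1.4 -1.3] 0.02081974982766434 36.3583
```

```bash
python3 - <<'E'
from hook import *
p=np.array(o()["tool_pos"]); 
for dz in (0,.010,.035,.06):
    robot.line_to(p+[0,0,dz],vel=.05,guard=15) if dz else None; robot.pause(.3); s=o(); print(dz,(s["tool_pos"]-p).round(4),s["ft_force"].round(1),s["time"])
E
```

```text
0 [ 0. -0.  0.] [-0.5 -1.8  7.5] 36.8083
0.01 [ 0.0002 -0.0001  0.0114] [-1.4 -2.   7.2] 37.4833
0.035 [0.0001 0.     0.0348] [1.1 0.7 2.1] 38.4333
0.06 [0.0001 0.     0.0598] [3.3 0.3 2.7] 39.3833
```

```bash
python3 - <<'E'
from hook import *
P,R=hp(0,.331)
h=robot.line_to([*P[:2],.3845],vel=.04,guard=8); robot.pause(.8); s=o(); print(h,s["tool_pos"].round(4),s["ft_force"].round(1))
robot.set_gripper(.05); p=np.array(o()["tool_pos"]); robot.pause(.3); print(o()["ft_force"].round(1))
robot.line_to(p+[0,0,.07],vel=.1); robot.line_to([.36,.22,.45],vel=.15)
robot.pause(1.5); snap("end"); snap("endt","top"); snap("ends","scene"); robot.pause(1.); snap("ends2","scene")
a,b=cv2.imread("pics/ends.png").astype(int),cv2.imread("pics/ends2.png").astype(int); print("motion",abs(a-b)[200:420,120:300].max()); print(o()["time"])
# where does the bail/hanging driver appear: compare scene before (dks) and now at predicted pixels
c=robot.get_calibration("scene"); H=np.array([D[0],D[1],0])
for n,z in (("tip",.082),("mid",.166),("top",.216)): print(n,proj(c,H+[0,0,z]).round())
E
```

```text
False [0.4951 0.3174 0.3847] [5.7 3.1 1. ]
[ 0.2 -0.1 -0.1]
motion 18
46.675
tip [232. 362.]
mid [228. 336.]
top [226. 320.]
```

```bash
python3 - <<'E'
from hook import *
c=robot.get_calibration("scene"); cw=__import__("pickle").load(open("pics/end.pkl","rb"))
ims={n:cv2.imread(f"pics/{n}.png") for n in ("scene0","dks","ends2","ends")}
for z in (.095,.11,.13,.15,.17,.19,.205,.25,.296,.32,.335):
    u,v=proj(c,[D[0],D[1],z]).round().astype(int); print(z,(u,v),[ims[n][v-1:v+2,u-1:u+2].mean((0,1)).round().astype(int).tolist() for n in ims])
d=cv2.absdiff(ims["ends"],ims["ends2"])[200:420,120:300].max(2); print("changed px>12:",(d>12).sum()); print(robot.observe()["ft_force"].round(2))
E
```

```text
0.095 (np.int64(232), np.int64(358)) [[23, 24, 23], [26, 27, 27], [52, 53, 52], [51, 52, 50]]
0.11 (np.int64(231), np.int64(353)) [[34, 34, 33], [50, 50, 49], [53, 53, 51], [53, 52, 51]]
0.13 (np.int64(230), np.int64(347)) [[112, 109, 106], [96, 95, 94], [29, 30, 30], [29, 30, 29]]
0.15 (np.int64(229), np.int64(341)) [[136, 133, 127], [132, 132, 130], [28, 29, 29], [26, 28, 25]]
0.17 (np.int64(228), np.int64(335)) [[150, 147, 141], [147, 144, 138], [26, 27, 26], [23, 24, 26]]
0.19 (np.int64(227), np.int64(328)) [[148, 145, 138], [151, 149, 144], [62, 62, 61], [61, 62, 60]]
0.205 (np.int64(226), np.int64(323)) [[144, 140, 134], [145, 141, 134], [81, 81, 80], [82, 82, 80]]
0.25 (np.int64(224), np.int64(308)) [[178, 186, 192], [180, 189, 194], [92, 96, 96], [91, 95, 95]]
0.296 (np.int64(222), np.int64(292)) [[179, 189, 193], [181, 191, 196], [85, 86, 80], [84, 85, 80]]
0.32 (np.int64(220), np.int64(283)) [[175, 184, 189], [177, 186, 191], [21, 22, 21], [20, 20, 20]]
0.335 (np.int64(220), np.int64(277)) [[94, 102, 107], [96, 103, 108], [39, 39, 38], [39, 40, 37]]
changed px>12: 69
[ 0.72 -0.39  0.23]
```

```bash
python3 - <<'E'
from hook import *
robot.pause(4); f=[]
for i in range(3): f.append(robot.grab_frame("scene").astype(int)); robot.pause(.35)
for i in (0,1):
    d=abs(f[i+1]-f[i]).max(2); print((d[200:420,120:300]>12).sum(),(d[200:420,330:510]>12).sum())
print(robot.observe()["time"]); print(robot.job_done())
E
```

```text
58 11
56 18
51.875
the job is handed in; nothing more can be done
None
```

I handed the job in at 51.9 s: the screwdriver was let go in the dock, hooked and raised, and as far as I could measure it hangs above the dock with the hook at the top and the robot clear. `job_done` gave no verdict. I checked the final state by pixel values and forces, not by eye, because my 10 picture views were used up. Frames 0.35 s apart still showed slightly more change around the stand than in a background patch, so I can't fully rule out a small residual swing.

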